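# Knock a pressed tile out of the tile press through the lever guard

## Task

Knock the freshly pressed tile out of the mould: with the fingertips, reach down through the window of the yellow guard and press the red-padded knock-out lever down to its stop, so that the tile stands up out of the mould, without ever touching the guard (a knock on it trips the press). Then gently push the tile off the mould until it lies wholly on the wooden take-off board. The clay is still fragile, so do not pick the tile up; leave the lever down and everything else on the bench where it is.

Things in the scene. Friction and masses are not known exactly. Their poses are not given: they have to be found in the camera images.
- press: Blue tile press, fixed. Origin on the bench below the mould's centre; x points from mould to take-off board, y from mould to guarded lever, z up. Steel mould: frame 100 (x) by 125 mm (y), top 90 mm above the bench, pocket 67 by 92 mm holding the tile. Its upper half stands open at -y: hinge ears 116 mm high at y = -85 mm, platen and handle lie back to y = -420 mm, up to 240 mm high.
- guard: Yellow sheet-steel guard hood with clear sides over the knock-out lever's outer end, fixed to the press (same origin and axes). It covers x within 70 mm either way and y from 154 to 294 mm; its flat top, 3 mm thick, is 94 mm above the bench and has one rectangular window. It hangs on a trip switch: the robot must not touch it.
- window (a point): Centre of the guard's window, level with the guard's upper face. The opening measures 84 mm along the press's x and 90 mm along its y. The lever's pad lies straight below it.
- pad (a point): Centre of the upper face of the red pad (50 mm along the press's x, 40 mm along its y) on the outer end of the knock-out lever. About 18 mm below the guard's upper face at the start and 22 mm lower, about 40 mm below it, with the lever down on its stop.
- lever (a joint): Knock-out lever angle, rad: 0 with the pad up (tile down in the mould), 0.17 with the pad pressed down on its stop. Pressing takes about 5 to 6 N at the pad all the way, then it meets a firm stop; friction keeps the lever wherever it is left, it does not spring back. As it goes down an ejector plate raises the tile 16 mm.
- tile: Unfired beige clay tile, 65 (press x) by 90 (press y) by 12 mm, about 130 g; origin at the centre of its underside, z up. At the start its top is 2 mm below the mould's top; with the lever down its underside is 2 mm above it and the tile slides in press +x over the 16 mm wide rim onto the board. Sliding takes about 1 N; over 20 N on it chips it.
- board_middle (a point): Middle of the upper face of the wooden take-off board, 129 mm from the mould's centre. The board joins the mould's +x side: press x from 50 to 207 mm, y within 75 mm either way, top 89 mm above the bench (1 mm below the mould's top), ending in a lip 9 mm high.
- vase: Bystander: cream bisque vase, 98 mm across, 125 mm high, standing right of the take-off board. Origin under its centre.
- oil: Bystander: white plastic bottle with a red cap, 54 mm across, 130 mm high, standing on the far side of the guard. Origin under its centre.
- beaker: Bystander: blue ceramic beaker, 72 mm across, 85 mm high, standing on the far side of the guard. Origin under its centre.
- glaze: Bystander: white glaze jar with a black lid, 76 mm across, 100 mm high, left of the guard. Origin under its centre.
- loop_tool: Bystander: trimming tool with a wooden handle and a wire loop, 170 mm long, lying in front of the press. Origin at the middle of its length, underneath.
- brush: Bystander: brush lying in front of the guard. Origin underneath.
- sample: Bystander: blue glazed sample tile, 65 by 90 by 12 mm, lying flat on the bench right of the press, on the far side of its handle. Origin at the centre of its underside.
There are look-alikes about, which are no part of the job. Of the things like the tile, leave any that is green or pink; of the rest the smaller one is meant.

How it is judged (in metres and radians):
On the way:
1. the lever is pressed down to its stop and the tile stands up out of the mould (value of joint lever above 0.15 rad and z of tile in the frame of press above 0.0895 m and x of tile in the frame of press below 0.03 m), for 0.2 s.
At the end, for the whole second after the job is handed in: The tile lies flat and at rest, wholly on the wooden take-off board (its centre 83 to 180 mm beyond the mould's centre and within 35 mm of the board's middle line), and the lever is still down (above 0.14 rad) (value of joint lever above 0.14 rad and x of tile in the frame of press between 0.083 and 0.18 m and y of tile in the frame of press between -0.035 and 0.035 m and z of tile in the frame of press between 0.086 and 0.092 m and angle between tile's own z axis and vertical below 0.04 rad and linear speed of tile below 0.01 m/s); the robot touches nothing.
It fails at once if the robot touches the yellow guard (contact force between any of the fingers, the arm and guard above 0.3 N).
It fails at once if the tile is picked up (underside more than 12 mm above the mould's top) or tipped (z of tile in the frame of press above 0.102 m or angle between tile's own z axis and vertical above 0.25 rad).
It fails at once if the tile is pushed with more than 20 N (contact force between the fingers and tile above 20 N).
It fails at once if something else on the bench is moved more than 15 mm (distance of any of vase, oil, beaker, glaze, loop_tool, brush, sample from where it was at the start of the episode above 0.015 m).
It also fails if it takes over 56 s, if anything falls off the work surface, if the arm or the gripper's body presses on something with over 40 N, if the wrist force passes 120 N, or if a joint passes its speed limit or range.

## Robot

A 6-joint arm with a two-finger parallel gripper is mounted at the origin on the work surface. World frame = base frame: x ahead of the robot, y to its left, z up, the work surface at z = 0. Lengths are in mm, angles in rad, forces in N, time in s.
With the tool pointing down it reaches from about 350 to 875 mm from the base axis. Payload 4.2 kg.
Tool frame: the origin (TCP) lies midway between the tips of the shut fingers; the grasp point (between the pads) lies 19 mm behind it (arm.tcp_to_grasp is the distance from the TCP to the grasp point, in mm); z points along the fingers, y is the line along which they close (so a half turn about z gives the same grasp; the last joint's range is limited). The gripper opens to 85 mm and grips with 20 to 120 N. Pads are 22 mm wide; open, the fingers measure 114 mm over their backs; the gripper's body (76 mm by 85 mm) begins 54 mm behind the grasp point. The pads swing forward as they close: fully open they stand 13 mm farther back than shut.
Start: joints at [-0.857, 0.385, 0.008, 0, -1.194, -0.259], TCP at [274.563, -561.439, 231.312] pointing down, gripper open.
Joint ranges: [-3.14, 3.14], [-1.21, 2.06], [-1.07, 1.41], [-3.16, 2.05], [-2.99, -0.16], [-3.1, 3.1]. Speed limits (rad/s): [2.79, 2.79, 3.14, 3.14, 3.14, 3.14].

## Interface

Orientations are given as a unit quaternion [x, y, z, w].
In Python, from bench import arm gives the robot as it stands.
- The arm moves only by the tool arm_command, never from a script. Its argument "rows" is a list of rows, each a list of 2 entries, a list of its own where there are three numbers: the shift along the tool's x, y, z as a fraction of full scale, then the turn, a rotation vector about the tool's x, y, z as a fraction of full scale. In form: [[[x, y, z], [wx, wy, wz]], ...]. A call has 1 to 5 rows; each row is the pose to reach, as a shift and turn from the pose commanded when the call began, along the tool's axes at that moment, turning the shorter way round; what a row does not reach only later rows make up. Full scale, the value 1, is 0.25 m for a shift and 180 degrees for a turn. A row lasts 1/10 s, in which the tool goes at most 50 mm and 8.59 degrees, less where a joint would pass 70% of its speed; a pose out of reach is approached as far as the arm can. A call with a number of a shift or a turn outside -1 to 1 is refused whole. A call with a gripper value outside its range is refused whole. "grip" is the opening, from 0 (shut) to 1 (fully open), set as the call begins (left out, the last holds). The fingers move at their own pace and stop on an object; the grip force is fixed at half the most. Time passes only in rows, so rows that repeat a pose let the fingers close. It gives the time, the measured TCP pose, the force, the opening and the grip force at its end, in the units of the state.
- arm.read_state(): the state, without advancing time (a new reading comes with each control period).
- arm.get_image(name): name is "scene" or "side" or "wrist"; returns (picture, depth): 384x512x3 uint8, blue, green, red; 384x512 float32, mm along the optical axis (not along the pixel's ray), 0 where there is no reading.
- arm.camera_info(name): a dict with "fx", "fy", "cx", "cy" (pixels), "extrinsics" (4x4, takes a point from camera to world coordinates). Camera axes: x right, y down, z forward; pixel columns grow to the right and rows downward; lengths in mm; the calibration is good to about 2 mm. A picture is of the moment at which its call begins: read the wrist's pose just before it. camera_info takes no time and is no camera call; for the wrist camera it gives the pose at the moment of the call.
- arm.job_done(): hands the job in; it is judged then, once.
Trained networks look in the newest picture that a camera, given by its name, has taken for a name from the list of things; names that differ only in an ending like _2 or _b are one class to them, and where a whole thing is asked for, a point or a joint stands for the part that bears it (a point fixed in the world has none). Each returns a list of dicts, best first, with "score" (0 to 1); they miss things now and then, are a little off and sometimes report something else, mostly with a low value. They report only what shows in the picture. A call takes as long as a camera call. They do not tell look-alikes from the thing itself.
- arm.spot_in(camera, query): "position" ([column, row] in pixels, amid what is visible of it).
The state is a dict: "clock": time; "joints": joint angles; "joint_vel": joint speeds; "joint_efforts": joint torques, N m; "position": TCP position; "ee_rot": TCP orientation; "contact_force": force on the tool from outside, world axes, zero at the start; "wrist_torque": the same for the moment, N m; "gripper_width": finger opening in mm; "grasp_force": force on a finger pad.
Only numpy, scipy, OpenCV 4.12 (cv2) and the standard library are available. Lean on these libraries where they do the work, as an engineer would, in place of code of your own. Each camera call takes 0.05 s, during which the arm holds its last target. There are 200 camera calls.

## Working session

There is one attempt and no reset: what is moved stays moved. The work goes in short steps, Python scripts to look and compute and a tool call to move; the robot and the scene stay as the last step left them, time stands still between calls to the robot, and variables do not carry over. Pictures are saved under pics/ and viewed, at most 10 in all, crops included, and the job is handed in when it is done.

Besides the shell and the picture viewer there is one more tool, called as name([rows], argument=value, ...), one row to a line, values as JSON. arm_command: Moves the arm, as the interface text tells. Shift numbers are shares of 0.25 m and turn numbers shares of 180 degrees, none past 1 either way. Its arguments: {"type":"object","properties":{"rows":{"type":"array","items":{"type":"array"}},"grip":{"type":"number"}},"required":["rows"]}

```bash
mkdir -p pics
cat > h.py <<'E'
import numpy as np, cv2
from bench import arm
from scipy.spatial.transform import Rotation as R
def world(cam,depth,u,v,info=None):
    i=info or arm.camera_info(cam); d=depth[int(round(v)),int(round(u))]
    p=np.array([(u-i['cx'])/i['fx']*d,(v-i['cy'])/i['fy']*d,d,1]); return (i['extrinsics']@p)[:3]
def cloud(cam,depth,info=None):
    i=info or arm.camera_info(cam); v,u=np.mgrid[0:384,0:512]
    p=np.stack([(u-i['cx'])/i['fx']*depth,(v-i['cy'])/i['fy']*depth,depth],-1)
    E=i['extrinsics']; return p@E[:3,:3].T+E[:3,3]
E
python3 - <<'E'
from h import *
for c in ['scene','side']:
    im,d=arm.get_image(c); cv2.imwrite(f'pics/{c}0.png',im); np.save(f'{c}.npy',d)
    for q in ['press','guard','window','pad','tile','board_middle','vase']:
        for r in arm.spot_in(c,q)[:3]:
            u,v=r['position']; print(c,q,round(r['score'],2),np.round([u,v]),np.round(world(c,d,u,v)))
print(arm.read_state())
a=cv2.imread('pics/scene0.png');b=cv2.imread('pics/side0.png')
E
```

```text
scene press 0.82 [231. 220.] [563. -32.  89.]
scene press 0.16 [297. 254.] [712. 121.   1.]
scene guard 0.98 [300. 210.] [618. 172.  93.]
scene window 0.73 [294. 210.] [610. 157.  93.]
scene pad 0.91 [274. 207.] [560. 114.  60.]
scene pad 0.28 [297. 252.] [705. 124.   6.]
scene tile 0.89 [227. 208.] [519. -27.  90.]
scene tile 0.82 [130. 184.] [ 247. -282.   11.]
scene tile 0.61 [272. 142.] [285. 243.  15.]
scene board_middle 0.86 [231. 219.] [559. -31.  87.]
scene vase 0.73 [161. 273.] [ 652. -269.  124.]
side press 0.79 [264. 190.] [541.  35.  56.]
side press 0.66 [316. 214.] [387. -25.   0.]
side guard 0.89 [219. 215.] [539. 233.  97.]
side window 0.56 [218. 215.] [540. 233.  96.]
side pad 0.71 [251. 202.] [537.  98.  52.]
side tile 0.84 [242. 332.] [284. 439.  19.]
side tile 0.69 [281. 175.] [520. -26.  87.]
side tile 0.56 [293. 286.] [273. 253.  14.]
side board_middle 0.67 [265. 192.] [536.  34.  52.]
side board_middle 0.4 [162. 244.] [585. 399.  86.]
side vase 0.6 [297. 133.] [ 616. -242.   92.]
side vase 0.46 [351. 148.] [ 482. -390.    8.]
{'clock': 0.8, 'joints': array([-8.57383617e-01,  3.84639020e-01,  7.90593510e-03, -2.23274271e-05,
       -1.19397227e+00, -2.58630468e-01]), 'joint_vel': array([-9.03300724e-04,  5.74563063e-05,  1.06148721e-03, -7.16734399e-04,
       -2.48999619e-04, -2.88722993e-04]), 'joint_efforts': array([ 2.95227192e-04, -3.92028415e+01,  1.88610721e+01,  4.19035971e+00,
       -2.53138442e-04,  1.00057144e-05]), 'position': array([ 274.58048512, -561.43496713,  231.34793173]), 'ee_rot': array([-2.25432571e-01,  9.74258771e-01, -3.53713233e-05,  3.04264325e-05]), 'contact_force': array([ 0.41974139, -0.11661779, -0.05735667]), 'wrist_torque': array([ 0.04392059, -0.0500314 ,  0.02660909]), 'grasp_force': 0.0, 'gripper_width': 85.48065550176766}
```

View pics/scene0.png

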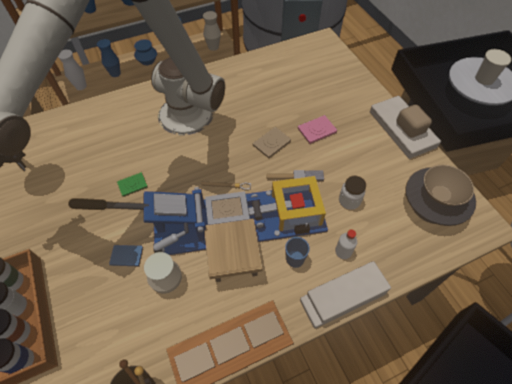

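View pics/side0.png

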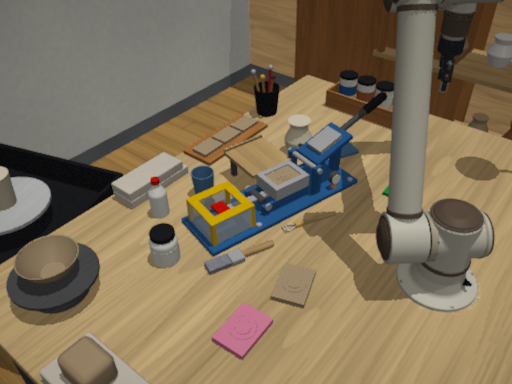

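The scene view shows the mould with the beige tile at (227,208), the board at (233,245), the yellow guard at (299,205) with the red pad at (297,200). The side view shows the guard at (221,210) and its pad at (221,208), with the larger beige and pink tiles lying on the bench as look-alikes.

```bash
cat >> h.py <<'E'
def guardfit(cam,im,d,info=None):
    P=cloud(cam,d,info); hsv=cv2.cvtColor(im,cv2.COLOR_BGR2HSV)
    y=(hsv[...,0]>18)&(hsv[...,0]<34)&(hsv[...,1]>170)&(hsv[...,2]>90)&(P[...,2]>86)&(P[...,2]<102)
    r=((hsv[...,0]<8)|(hsv[...,0]>172))&(hsv[...,1]>150)&(P[...,2]>30)&(P[...,2]<90)&(d>0)
    near=lambda m:m&(np.abs(P[...,0]-560)<160)&(np.abs(P[...,1]-190)<130)
    return P,near(y),near(r)
E
python3 - <<'E'
from h import *
for c in ['scene','side']:
    im=cv2.imread(f'pics/{c}0.png'); d=np.load(f'{c}.npy')
    P,y,r=guardfit(c,im,d)
    for n,m in (('yellow',y),('red',r)):
        q=P[m].astype(np.float32)
        if len(q)>5: print(c,n,len(q),np.round(np.median(q,0),1),cv2.minAreaRect(q[:,:2].copy()), np.round(np.percentile(q[:,2],[5,95])))
    q=P[(abs(P[...,2]-89)<4)&(abs(P[...,0]-570)<170)&(abs(P[...,1]+40)<100)&(d>0)].astype(np.float32)
    print(c,'board+mould',len(q),cv2.minAreaRect(q[:,:2].copy()),np.median(q[:,2]))
E
```

```text
scene yellow 925 [581.6 182.6  93.7] ((574.9068603515625, 186.47250366210938), (138.13746643066406, 138.77687072753906), 75.1256332397461) [90. 97.]
scene red 162 [575.3 185.2  75.4] ((575.6192016601562, 184.85047912597656), (37.37444305419922, 50.908599853515625), 72.37574768066406) [73. 79.]
scene board+mould 3495 ((589.970947265625, -60.298828125), (172.78253173828125, 271.46929931640625), 74.94075012207031) 88.868706
side yellow 998 [569.2 196.9  93.9] ((575.4969482421875, 190.1595458984375), (141.9712371826172, 147.31979370117188), 75.1455307006836) [91. 97.]
side red 137 [578.2 190.6  76.1] ((597.2059936523438, 184.78515625), (41.74105453491211, 88.4905776977539), 75.93228912353516) [72. 80.]
side board+mould 2154 ((585.48388671875, -49.357032775878906), (167.07907104492188, 284.4022521972656), 76.2251968383789) 88.94772
```

arm_command([
  [[0, 0, -0.2], [0, 0, 0.045]],
  [[0, 0, -0.4], [0, 0, 0.09]],
  [[0, 0, -0.6], [0, 0, 0.135]],
  [[0, 0, -0.6], [0, 0, 0.18]],
  [[0, 0, -0.6], [0, 0, 0.228]],
], grip=0)

```text
clock: 1.3
position: [274.9, -561.8, 383.8]
ee_rot: [0.133, 0.991, -0.002, 0.002]
contact_force: [-0.4, 0.0, -0.4]
gripper_width: 12.5
grasp_force: 0.0
```

```bash
cat >> h.py <<'E'
X=np.array([.9659,-.2588,0]);Y=np.array([.2588,.9659,0]);O=np.array([517,-29.8,0])
def topress(p): q=np.asarray(p)-O; return np.array([q@X,q@Y,q[2]])
def goto(px,py,z):  # fractions needed from current pose
    s=arm.read_state(); Rm=R.from_quat(s['ee_rot']).as_matrix()
    g=O+px*X+py*Y+np.array([0,0,z]); want=np.column_stack([-X,Y,[0,0,-1]])
    print('t',s['clock'],'press',np.round(topress(s['position']),1),'shift',np.round(Rm.T@(g-s['position'])/250,3),
     'turn',np.round(R.from_matrix(Rm.T@want).as_rotvec()/np.pi,4),'F',np.round(s['contact_force'],1),'grip',round(s['gripper_width'],1))
E
python3 -c "
from h import *
goto(0,224,330)"
```

```text
t 1.3 press [ -96.2 -576.5  383.8] shift [-0.368  3.204  0.208] turn [-0.0008  0.0013 -0.0016] F [-0.4  0.  -0.4] grip 12.5
```

arm_command([
  [[-0.02, 0.2, 0], [0, 0, 0]],
  [[-0.05, 0.4, 0], [0, 0, 0]],
  [[-0.08, 0.6, 0], [0, 0, 0]],
  [[-0.1, 0.8, 0], [0, 0, 0]],
  [[-0.12, 1.0, 0], [0, 0, 0]],
])

```text
clock: 1.8
position: [367.5, -327.6, 381.5]
ee_rot: [0.13, 0.991, -0.0, 0.0]
contact_force: [1.7, 1.2, 0.6]
gripper_width: 0.3
grasp_force: 0.0
```

arm_command([
  [[-0.02, 0.2, 0], [0, 0, 0]],
  [[-0.05, 0.4, 0], [0, 0, 0]],
  [[-0.08, 0.6, 0], [0, 0, 0]],
  [[-0.1, 0.8, 0], [0, 0, 0]],
  [[-0.12, 1.0, 0], [0, 0, 0]],
])

```text
clock: 2.3
position: [460.3, -95.3, 381.8]
ee_rot: [0.13, 0.992, 0.0, 0.001]
contact_force: [0.4, -0.4, -0.2]
gripper_width: -0.1
grasp_force: 0.0
```

arm_command([
  [[-0.02, 0.2, 0], [0, 0, 0]],
  [[-0.05, 0.4, 0], [0, 0, 0]],
  [[-0.08, 0.6, 0], [0, 0, 0]],
  [[-0.1, 0.8, 0], [0, 0, 0]],
  [[-0.12, 1.0, 0], [0, 0, 0]],
])

```text
clock: 2.8
position: [553.1, 136.8, 381.6]
ee_rot: [0.13, 0.992, 0.0, 0.0]
contact_force: [0.8, -0.2, 0.2]
gripper_width: 0.1
grasp_force: 0.0
```

```bash
python3 -c "
from h import *
goto(0,224,250)"
```

```text
t 2.8 press [ -8.2 170.3 381.6] shift [-0.033  0.214  0.527] turn [0.0001 0.0002 0.0005] F [ 0.8 -0.2  0.2] grip 0.1
```

arm_command([
  [[-0.03, 0.2, 0.1], [0, 0, 0]],
  [[-0.033, 0.214, 0.3], [0, 0, 0]],
  [[-0.033, 0.214, 0.45], [0, 0, 0]],
  [[-0.033, 0.214, 0.527], [0, 0, 0]],
  [[-0.033, 0.214, 0.527], [0, 0, 0]],
])

```text
clock: 3.3
position: [572.8, 183.8, 245.6]
ee_rot: [0.13, 0.992, -0.002, -0.003]
contact_force: [-0.0, 0.7, 1.2]
gripper_width: 0.1
grasp_force: 0.0
```

Run:
```python
from h import *
goto(0,224,150)
i=arm.camera_info('wrist'); im,d=arm.get_image('wrist'); cv2.imwrite('pics/w1.png',im)
print(np.round(i['extrinsics'],2).tolist())
P,y,r=guardfit('wrist',im,d,i)
for n,m in (('yellow',y),('red',r)):
    q=np.array([topress(p) for p in P[m]],np.float32)
    if len(q): print(n,len(q),np.round(np.median(q,0),1),'lo',np.round(np.percentile(q,1,0)),'hi',np.round(np.percentile(q,99,0)),cv2.minAreaRect(q[:,:2].copy()))
q=np.array([topress(p) for p in P[y]]); a=(abs(q[:,1]-224)<30)
print('x inner',np.sort(q[a&(q[:,0]<0),0])[-20:].mean(),np.sort(q[a&(q[:,0]>0),0])[:20].mean())
a=abs(q[:,0])<25
print('y inner',np.sort(q[a&(q[:,1]<224),1])[-20:].mean(),np.sort(q[a&(q[:,1]>224),1])[:20].mean())
```

```text
t 3.3 press [ -1.4 220.7 245.6] shift [-0.008  0.015  0.382] turn [-0.0017 -0.0019  0.0004] F [-0.   0.7  1.2] grip 0.1
[[0.26, 0.92, 0.3, 493.51], [0.97, -0.24, -0.09, 206.17], [-0.01, 0.32, -0.95, 388.51], [0.0, 0.0, 0.0, 1.0]]
yellow 13971 [-17.6 227.   93.8] lo [-71. 158.  92.] hi [ 66. 295.  95.] ((-1.6850509643554688, 226.0185546875), (139.38465881347656, 140.34588623046875), 89.69837188720703)
red 2057 [ -3.9 224.8  75.7] lo [-27. 206.  72.] hi [ 22. 243.  78.] ((-2.1195602416992188, 224.43846130371094), (39.18611526489258, 50.28512954711914), 89.76851654052734)
x inner -44.720472126398384 39.766116675309355
y inner 180.61167842651025 271.2357774900657
```

View pics/w1.png

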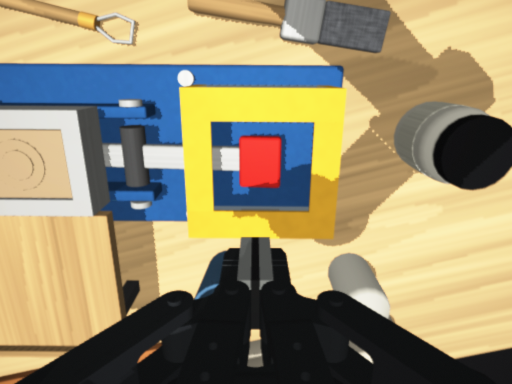

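The wrist view shows the guard squarely, its window centred at about (262,165), the red pad at (260,160), and the shut fingers at (258,260). The mould and tile are at left, around (40,165).

```bash
sed -i 's/O=np.array(\[517,-29.8,0\])/O=np.array([517,-29.8,0])-1.8*X+1.8*Y/' h.py; python3 -c "
from h import *
goto(0,223,105)"
```

```text
t 3.35 press [  1.8 219.7 248.6] shift [0.006 0.015 0.574] turn [-0.0007 -0.0005  0.0004] F [-0.2  0.2  0.9] grip 0.0
```

arm_command([
  [[0.007, 0.005, 0.12], [0, 0, 0]],
  [[0.007, 0.005, 0.28], [0, 0, 0]],
  [[0.007, 0.005, 0.42], [0, 0, 0]],
  [[0.007, 0.005, 0.5], [0, 0, 0]],
  [[0.007, 0.005, 0.5], [0, 0, 0]],
])

```text
clock: 3.85
position: [572.8, 185.6, 123.6]
ee_rot: [0.13, 0.991, -0.001, -0.001]
contact_force: [-0.8, 0.2, 1.2]
gripper_width: -0.3
grasp_force: 0.0
```

arm_command([
  [[0, 0, 0], [0, 0, 0]],
  [[0, 0, 0], [0, 0, 0]],
])

```text
clock: 4.05
position: [575.0, 186.8, 127.5]
ee_rot: [0.13, 0.992, 0.001, 0.002]
contact_force: [0.1, 0.4, 1.0]
gripper_width: 0.2
grasp_force: 0.0
```

Run:
```python
from h import *
goto(0,223,84)
im,d=arm.get_image('wrist'); cv2.imwrite('pics/w2.png',im)
```

```text
t 4.05 press [  1.8 222.4 127.5] shift [0.008 0.002 0.174] turn [0.0011 0.0013 0.0005] F [0.1 0.4 1. ] grip 0.2
```

View pics/w2.png

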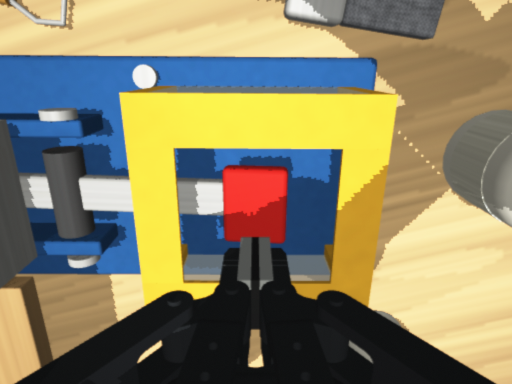

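The view shows the fingertips at (257,245), in front of the window (175–340, 150–280), with the pad at (255,205). Clearance is even left and right.

arm_command([
  [[0.004, 0.002, 0.05], [0, 0, 0]],
  [[0.006, 0.002, 0.1], [0, 0, 0]],
  [[0.006, 0.002, 0.14], [0, 0, 0]],
  [[0.006, 0.002, 0.165], [0, 0, 0]],
  [[0.006, 0.002, 0.17], [0, 0, 0]],
])

```text
clock: 4.6
position: [571.3, 186.5, 80.5]
ee_rot: [0.13, 0.992, -0.001, -0.001]
contact_force: [0.1, 0.0, -0.5]
gripper_width: 0.4
grasp_force: 0.0
```

arm_command([
  [[0, 0, 0.015], [0, 0, 0]],
  [[0, 0, 0.03], [0, 0, 0]],
  [[0, 0, 0.045], [0, 0, 0]],
  [[0, 0, 0.06], [0, 0, 0]],
  [[0, 0, 0.072], [0, 0, 0]],
])

```text
clock: 5.1
position: [573.0, 188.6, 65.8]
ee_rot: [0.13, 0.992, 0.002, 0.002]
contact_force: [-3.7, 4.2, 6.4]
gripper_width: -0.5
grasp_force: 3.4
```

```bash
python3 -c "
from h import *
goto(0,223,54)"
```

```text
t 5.1 press [ -0.6 223.7  65.8] shift [-0.002 -0.003  0.047] turn [0.0012 0.0009 0.0006] F [-3.7  4.2  6.4] grip -0.5
```

Pad is moving with 6 N. Continue to the stop.

arm_command([
  [[0, 0, 0.01], [0, 0, 0]],
  [[0, 0, 0.02], [0, 0, 0]],
  [[0, 0, 0.03], [0, 0, 0]],
  [[0, 0, 0.038], [0, 0, 0]],
  [[0, 0, 0.046], [0, 0, 0]],
])

```text
clock: 5.6
position: [573.5, 189.3, 54.6]
ee_rot: [0.129, 0.992, 0.002, 0.002]
contact_force: [-2.5, 4.3, 6.0]
gripper_width: 0.3
grasp_force: 3.5
```

arm_command([
  [[0, 0, 0.004], [0, 0, 0]],
  [[0, 0, 0.008], [0, 0, 0]],
  [[0, 0, 0.008], [0, 0, 0]],
])

```text
clock: 5.9
position: [573.5, 189.3, 54.2]
ee_rot: [0.129, 0.992, 0.002, 0.002]
contact_force: [-5.2, 4.9, 13.7]
gripper_width: 0.2
grasp_force: 7.1
```

```bash
python3 -c "
from h import *
goto(0,223,54)"
```

```text
t 5.9 press [ -0.3 224.4  54.2] shift [-0.001 -0.006  0.001] turn [0.0015 0.0013 0.0009] F [-5.2  4.9 13.7] grip 0.2
```

arm_command([
  [[0, 0, -0.05], [0, 0, 0]],
  [[0, 0, -0.15], [0, 0, 0]],
  [[0, 0, -0.3], [0, 0, 0]],
  [[0, 0, -0.5], [0, 0, 0]],
  [[0, 0, -0.6], [0, 0, 0]],
])

```text
clock: 6.4
position: [573.7, 187.2, 205.7]
ee_rot: [0.13, 0.992, 0.002, 0.003]
contact_force: [0.1, 0.2, 0.4]
gripper_width: -0.0
grasp_force: 0.0
```

```bash
python3 -c "
from h import *
goto(-65,0,200)"
```

```text
t 6.4 press [  0.4 222.5 205.7] shift [ 0.263 -0.89   0.017] turn [0.0013 0.0019 0.0005] F [0.1 0.2 0.4] grip -0.0
```

arm_command([
  [[0.05, -0.18, 0], [0, 0, 0]],
  [[0.1, -0.37, 0], [0, 0, 0]],
  [[0.16, -0.55, 0], [0, 0, 0]],
  [[0.22, -0.73, 0], [0, 0, 0]],
  [[0.263, -0.89, 0], [0, 0, 0]],
])

```text
clock: 6.9
position: [449.1, -13.0, 200.9]
ee_rot: [0.13, 0.992, -0.0, 0.0]
contact_force: [1.1, -0.8, 0.2]
gripper_width: 0.1
grasp_force: 0.0
```

arm_command([
  [[0, 0, 0], [0, 0, 0]],
  [[0, 0, 0], [0, 0, 0]],
])

```text
clock: 7.1
position: [450.9, -12.0, 201.3]
ee_rot: [0.131, 0.991, 0.0, 0.001]
contact_force: [0.8, 0.2, 0.1]
gripper_width: 0.1
grasp_force: 0.0
```

Run:
```python
from h import *
goto(-65,0,97)
i=arm.camera_info('wrist'); im,d=arm.get_image('wrist'); cv2.imwrite('pics/w3.png',im)
P=cloud('wrist',d,i)-O; Q=np.stack([P@X,P@Y,P[...,2]],-1).astype(np.float32)
m=(d>0)&(abs(Q[...,0])<60)&(abs(Q[...,1])<70)&(Q[...,2]>98)&(Q[...,2]<110)
q=Q[m]; print(len(q),np.median(q[:,2]),np.percentile(q,2,0),np.percentile(q,98,0),cv2.minAreaRect(q[:,:2].copy()))
_,y,r=guardfit('wrist',im,d,i); print('pad',np.round(np.median(Q[r],0),1) if r.sum() else None)
```

```text
t 7.1 press [-66.7  -1.7 201.3] shift [-0.006  0.007  0.417] turn [ 0.0002  0.0005 -0.0002] F [0.8 0.2 0.1] grip 0.1
4308 103.73006 [-34.204536 -44.141552  99.27945 ] [ 25.901058  43.75642  105.06917 ] ((-13.941377639770508, -12.715934753417969), (116.2405014038086, 88.56771087646484), 88.88578033447266)
pad [ -1.4 224.8  53.4]
```

View pics/w3.png

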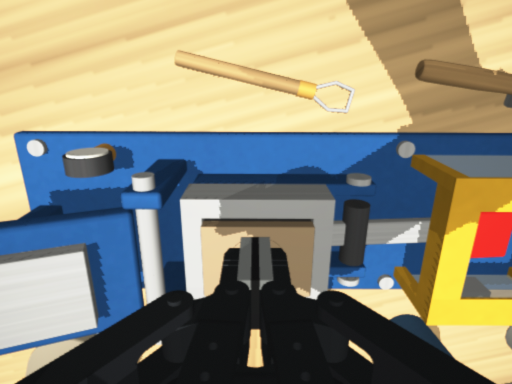

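The tile stands proud of the mould at (258,240), top at z = 104, and the pad is down at z = 53. The fingers are behind the tile at its centre line.

arm_command([
  [[0, 0.007, 0.1], [0, 0, 0]],
  [[0, 0.007, 0.2], [0, 0, 0]],
  [[0, 0.007, 0.3], [0, 0, 0]],
  [[0, 0.007, 0.38], [0, 0, 0]],
  [[0, 0.007, 0.417], [0, 0, 0]],
])

```text
clock: 7.65
position: [451.3, -8.8, 94.4]
ee_rot: [0.129, 0.992, -0.001, -0.002]
contact_force: [-0.8, 0.8, 0.4]
gripper_width: 0.1
grasp_force: 0.0
```

arm_command([
  [[0, 0, 0], [0, 0, 0]],
  [[0, 0, 0], [0, 0, 0]],
])

```text
clock: 7.85
position: [452.5, -8.9, 96.8]
ee_rot: [0.129, 0.992, 0.0, 0.001]
contact_force: [1.4, -1.0, 0.4]
gripper_width: 0.0
grasp_force: 0.0
```

```bash
python3 -c "
from h import *
goto(-45,0,97)"
```

```text
t 7.85 press [-65.9   1.7  96.8] shift [-0.084 -0.007 -0.001] turn [0.0001 0.0003 0.0007] F [ 1.4 -1.   0.4] grip 0.0
```

arm_command([
  [[-0.016, -0.007, 0], [0, 0, 0]],
  [[-0.032, -0.007, 0], [0, 0, 0]],
  [[-0.048, -0.007, 0], [0, 0, 0]],
  [[-0.064, -0.007, 0], [0, 0, 0]],
  [[-0.08, -0.007, 0], [0, 0, 0]],
])

```text
clock: 8.35
position: [470.9, -16.4, 96.5]
ee_rot: [0.13, 0.992, 0.0, 0.0]
contact_force: [-0.2, 0.1, -0.1]
gripper_width: 0.0
grasp_force: 0.0
```

arm_command([
  [[-0.012, 0, 0], [0, 0, 0]],
  [[-0.024, 0, 0], [0, 0, 0]],
  [[-0.036, 0, 0], [0, 0, 0]],
  [[-0.048, 0, 0], [0, 0, 0]],
  [[-0.06, 0, 0], [0, 0, 0]],
])

```text
clock: 8.85
position: [485.0, -20.2, 96.2]
ee_rot: [0.13, 0.992, -0.0, -0.0]
contact_force: [-0.4, 0.8, -0.4]
gripper_width: -0.3
grasp_force: 0.3
```

Run:
```python
from h import *
goto(81,0,97)
im,d=arm.get_image('wrist'); cv2.imwrite('pics/w4.png',im)
```

```text
t 8.85 press [-31.6  -0.8  96.2] shift [-0.45   0.003 -0.003] turn [-0.     -0.0001  0.0004] F [-0.4  0.8 -0.4] grip -0.3
```

View pics/w4.png

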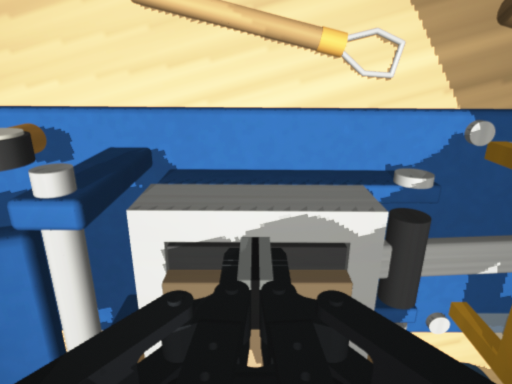

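The tile's rear edge (row 272) has come away from the pocket's rear edge (row 242) and stays square, so the push is working.

arm_command([
  [[-0.018, 0, 0], [0, 0, 0]],
  [[-0.036, 0, 0], [0, 0, 0]],
  [[-0.054, 0, 0], [0, 0, 0]],
  [[-0.072, 0, 0], [0, 0, 0]],
  [[-0.09, 0, 0], [0, 0, 0]],
])

```text
clock: 9.4
position: [507.0, -26.1, 96.3]
ee_rot: [0.13, 0.992, -0.0, -0.0]
contact_force: [-1.0, 0.6, -0.1]
gripper_width: -0.0
grasp_force: 0.6
```

arm_command([
  [[-0.018, 0, 0], [0, 0, 0]],
  [[-0.036, 0, 0], [0, 0, 0]],
  [[-0.054, 0, 0], [0, 0, 0]],
  [[-0.072, 0, 0], [0, 0, 0]],
  [[-0.09, 0, 0], [0, 0, 0]],
])

```text
clock: 9.9
position: [528.7, -31.9, 96.2]
ee_rot: [0.13, 0.992, -0.0, -0.0]
contact_force: [-0.1, 0.6, 0.6]
gripper_width: -0.0
grasp_force: 0.3
```

arm_command([
  [[-0.018, 0, 0], [0, 0, 0]],
  [[-0.036, 0, 0], [0, 0, 0]],
  [[-0.054, 0, 0], [0, 0, 0]],
  [[-0.072, 0, 0], [0, 0, 0]],
  [[-0.09, 0, 0], [0, 0, 0]],
])

```text
clock: 10.4
position: [550.5, -37.6, 96.3]
ee_rot: [0.13, 0.992, 0.0, 0.0]
contact_force: [-0.8, 0.6, -0.3]
gripper_width: 0.3
grasp_force: 0.3
```

arm_command([
  [[-0.018, 0, 0], [0, 0, 0]],
  [[-0.036, 0, 0], [0, 0, 0]],
  [[-0.054, 0, 0], [0, 0, 0]],
  [[-0.072, 0, 0], [0, 0, 0]],
  [[-0.09, 0, 0], [0, 0, 0]],
])

```text
clock: 10.9
position: [572.2, -43.5, 96.3]
ee_rot: [0.13, 0.992, -0.0, -0.0]
contact_force: [-1.2, -0.1, 0.4]
gripper_width: 0.1
grasp_force: 0.4
```

Run:
```python
from h import *
goto(81,0,97)
```

```text
t 10.9 press [58.6 -0.7 96.3] shift [-0.089  0.003 -0.003] turn [-0.     -0.      0.0003] F [-1.2 -0.1  0.4] grip 0.1
```

arm_command([
  [[-0.018, 0, 0], [0, 0, 0]],
  [[-0.036, 0, 0], [0, 0, 0]],
  [[-0.054, 0, 0], [0, 0, 0]],
  [[-0.068, 0, 0], [0, 0, 0]],
  [[-0.08, 0, 0], [0, 0, 0]],
])

```text
clock: 11.4
position: [591.4, -48.6, 96.3]
ee_rot: [0.13, 0.992, -0.0, -0.0]
contact_force: [-0.7, -0.3, 1.5]
gripper_width: 0.1
grasp_force: 0.5
```

arm_command([
  [[0, 0, 0], [0, 0, 0]],
  [[0.03, 0, 0], [0, 0, 0]],
  [[0.1, 0, 0], [0, 0, 0]],
  [[0.15, 0, -0.2], [0, 0, 0]],
  [[0.2, 0, -0.4], [0, 0, 0]],
])

```text
clock: 11.9
position: [541.6, -35.8, 193.1]
ee_rot: [0.13, 0.992, -0.001, -0.002]
contact_force: [1.4, 0.5, 1.4]
gripper_width: 0.1
grasp_force: 0.0
```

arm_command([
  [[0.1, 0, -0.2], [0, 0, 0]],
  [[0.2, 0, -0.3], [0, 0, 0]],
  [[0.2, 0, -0.3], [0, 0, 0]],
  [[0.2, 0, -0.3], [0, 0, 0]],
])

```text
clock: 12.3
position: [494.6, -22.6, 269.3]
ee_rot: [0.13, 0.992, 0.001, 0.001]
contact_force: [0.4, 0.6, -1.0]
gripper_width: -0.0
grasp_force: 0.0
```

Run:
```python
from h import *
goto(0,0,250)
im,d=arm.get_image('scene'); cv2.imwrite('pics/s5.png',cv2.resize(im[120:320,120:380],None,fx=3,fy=3))
P=cloud('scene',d)-O; Q=np.stack([P@X,P@Y,P[...,2]],-1).astype(np.float32)
m=(d>0)&(Q[...,0]>55)&(Q[...,0]<200)&(abs(Q[...,1])<72)&(Q[...,2]>96)&(Q[...,2]<110)
q=Q[m]; print(len(q),np.median(q[:,2]),np.percentile(q,2,0),np.percentile(q,98,0),cv2.minAreaRect(q[:,:2].copy()))
_,y,r=guardfit('scene',im,d); print('pad',np.round(np.median(Q[r],0),1))
```

```text
t 12.3 press [-21.7  -0.7 269.3] shift [-0.086  0.002  0.077] turn [0.0006 0.0007 0.0005] F [ 0.4  0.6 -1. ] grip -0.0
653 100.935814 [ 91.81634 -43.29693  96.7436 ] [155.50616   43.23378  105.729744] ((107.7462158203125, -12.90695571899414), (99.07686614990234, 115.43749237060547), 0.39254817366600037)
pad [-2.000e-01  2.239e+02  5.400e+01]
```

View pics/s5.png

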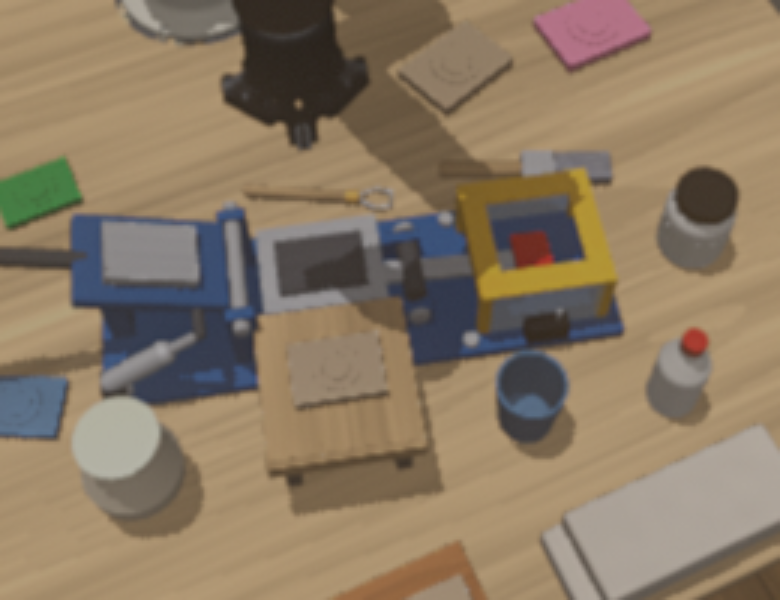

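The tile lies flat on the board at crop pixel (338,368), which is press (about 123, 0). The lever pad is down at (530,248) and the bystanders look undisturbed.

```bash
python3 -c "
from bench import arm
print(arm.job_done())"
```

```text
the job is handed in; nothing more can be done
None
```

The job is handed in, but no verdict came back: in the last picture the lever was down on its stop, the tile lay flat on the board about 123 mm from the mould's centre, and the bystanders looked undisturbed; the largest wrist force was about 15 N, at the lever stop.

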